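Scan the filter carton into stock

ROBOT

A 6-joint arm with a two-finger parallel gripper is mounted at the origin on a cart in front of the work surface, level with it; the furniture and walls round the work are solid. World frame = base frame: x ahead of the robot, y to its left, z up, the work surface at z = 0. Lengths are in m, angles in rad, forces in N, time in s.
With the tool pointing down it reaches from about 0.375 to 0.975 m from the base axis. Payload 3.8 kg.
Tool frame: the origin (TCP) lies between the finger pads, 19 mm behind the fingertips; this is the grasp point; z points along the fingers, y is the line along which they close (so a half turn about z gives the same grasp; the last joint's range is limited). The gripper opens to 88 mm and grips with 3 to 60 N. Pads are 18 mm wide; open, the fingers measure 123 mm over their backs; the gripper's body (75 mm by 187 mm) begins 45 mm behind the grasp point.
Start: joints at [-1.29, 0.264, 1.604, -0, 1.274, -0.037], TCP at [0.211, -0.641, 0.257] pointing down, gripper open.
Joint ranges: [-2.63, 2.63], [-0.94, 2.18], [0.31, 2.57], [-1.31, 4.45], [0, 2.66], [-2.55, 2.55]. Speed limits (rad/s): [2.57, 2.57, 3.14, 3.14, 3.14, 3.14].

INTERFACE

Orientations are given as a rotation vector (axis times angle).
In Python, from plant import bot gives the robot as it stands.
- The arm moves only by the shell command python3 steer.py 'ROWS' [FORCE]. ROWS is rows parted by semicolons, their numbers by spaces, 1 to 5 of them, each of 5 numbers: the finger opening in m, then dx, dy, dz in m, then a turn about the tool's z in rad; each row shifts and turns the commanded pose from where the row before left it, along the tool's axes as they then stand; what a row does not reach is not made up. A row lasts 1/12 s, in which the tool goes at most 0.0417 m and 0.125 rad, less where a joint would pass 70% of its speed; a pose out of reach is approached as far as the arm can. The fingers move at their own pace and stop on an object; FORCE is the grip in N (left out, the last holds). Time passes only in rows, so rows that do not move let the fingers close. It prints the time, the measured TCP pose, the force, the opening and the grip force at its end.
- bot.state(): the state, without advancing time (a new reading comes with each control period).
- bot.capture(name): name is "side" or "top" or "wrist"; returns a dict with "pixels" (480x640x3 uint8, red, green, blue), "mtx" (3x3 intrinsics, pixels), "distortion" ([k1, k2, p1, p2, k3] as OpenCV has them; the pictures are not rectified), "R" (3x3) and "t" (3): a world point X has camera coordinates R X + t; the wrist camera has in their place "hand_eye" (4x4, takes a point from camera to tool coordinates, whose origin is the TCP and whose axes are the flange's). Camera axes: x right, y down, z forward; pixel columns grow to the right and rows downward; lengths in m; the calibration is good to about 2 mm. A picture is of the moment at which its call begins: read the wrist's pose just before it. There is no depth.
- bot.hand_in(): hands the job in; it is judged then, once.
The state is a dict: "time": time; "joint_positions": joint angles; "joint_velocities": joint speeds; "joint_torque": joint torques, N m; "tool_pos": TCP position; "orientation": TCP orientation; "force": force on the tool from outside, world axes, zero at the start; "moment": the same for the moment, N m; "width": finger opening in m; "finger_force": force on a finger pad.
Only numpy, scipy, OpenCV 4.12 (cv2) and the standard library are available. Lean on these libraries where they do the work, as an engineer would, in place of code of your own. Each camera call takes 0.05 s, during which the arm holds its last target. There are 200 camera calls.

TASK

Take the orange-nosed barcode scanner out of its charging cradle and aim it square at the centre of the barcode label on the white carton, level and about 10 cm away from the label, holding it still there for two seconds. Then lay the scanner fully back in its cradle the way it was, nose forward, before letting go of it. Leave the carton, the jar and the tin standing where they are.

Things in the scene. Friction and masses are not known exactly. Their poses are not given: they have to be found in the camera images.
- scanner: stick-shaped barcode scanner, grey with an orange nose (all sizes in mm): 134 long (x) x 36 wide (y) x 38 high, 0.16 kg. Origin on its flat underside, below the grip; +x points out of the nose (the way it looks), z up. Grey body x -62 to +46; nose, 44 wide, x +44 to +72. Grip it across its 36 mm width near the origin, from above, TCP about 26 above the underside.
- scanner_window (a point): centre of the amber window in the scanner's nose, 72 ahead of the scanner's origin along its x and 20 above its underside; axes as the scanner's
- scanner_focus (a point): the scanner's sharp reading point: in the air 100 straight ahead of the window (172 ahead of the scanner's origin along x, 20 above its underside); it must lie on the barcode label's centre
- cradle: black charging cradle fixed to the table, 115 x 78; +x is where the seated nose points. Origin on the table below the seated scanner's origin. Scanner lies on its floor, 14 above the table, between cheeks (inner faces 41 apart, 21 high over the floor) at x -60 to -34 and +18 to +37; open for fingers between. Rear stop at x -71 to -66; play about 4 to 7 along x, 2.5 along y, each way.
- carton: white upright card carton with a brown band, 69 deep (x) x 101 wide (y) x 150 high, loose. Origin at the centre of its underside, x points from the labelled front into the carton, z up. Carton, jar, tin stand in a row in any order. A wall shelf with a knife overhangs the far left of the table (x over 0.6 m, y over 0.1 m): travel close to the robot
- barcode_center (a point): centre of the barcode label (white sticker 58 wide x 40 high with upright black bars) on the carton's front, 35 in front of the carton's origin (at its x = -35) and 75 above the table; axes as the carton's: x points into the carton, so the label faces -x. A scanner aimed right has its axes parallel to these.
- mustard_jar: jar with a red lid, 62 wide, 86 high, loose, not to be moved; origin under its centre
- bean_tin: brown food tin, 75 wide, 110 high, loose, not to be moved; origin under its centre

How it is judged:
On the way, in this order (a step that is already met when the one before it is completed fails the run):
1. held still for 1.5 s, aimed at the label: reading point within 15 mm sideways, 12 mm in height, 35 mm in depth of its centre; within 0.3 rad of square and upright; under 15 mm/s and 0.15 rad/s (contact force between scanner and the fingers above 0.5 N and x of scanner_focus in the frame of barcode_center between -0.035 and 0.035 m and y of scanner_focus in the frame of barcode_center between -0.015 and 0.015 m and z of scanner_focus in the frame of barcode_center between -0.012 and 0.012 m and x of scanner_window in the frame of barcode_center below -0.05 m and angle between the x axis of scanner and the x axis of carton, either way round below 0.3 rad and angle between the z axis of scanner and the z axis of carton, either way round below 0.3 rad and linear speed of scanner below 0.015 m/s and angular speed of scanner below 0.15 rad/s), for 1.5 s.
2. the scanner lies on the cradle's floor between the cheeks while still held in the gripper (contact force between scanner and the fingers above 0.3 N and horizontal distance between scanner and cradle below 0.012 m and z of scanner in the frame of cradle below 0.018 m and angle between the x axis of scanner and the x axis of cradle, either way round below 0.12 rad), for 0.1 s.
At the end, for the whole second after the job is handed in: The scanner rests still and released on the cradle's floor (within 3 mm in height, 12 mm sideways, 0.12 rad of the cradle's direction, nose forward, tilted under 0.06 rad); the carton stands within 15 mm, jar and tin within 20 mm of where they began, all upright (horizontal distance between scanner and cradle below 0.012 m and z of scanner in the frame of cradle between 0.011 and 0.017 m and x of scanner_window in the frame of cradle above 0.05 m and angle between the x axis of scanner and the x axis of cradle, either way round below 0.12 rad and angle between scanner's own z axis and vertical below 0.06 rad and linear speed of scanner below 0.01 m/s and distance of carton from where it was at the start of the episode below 0.015 m and angle between each of carton, mustard_jar, bean_tin's own z axis and vertical below 0.1 rad and distance of each of mustard_jar, bean_tin from where it was at the start of the episode below 0.02 m); the robot touches nothing.
It fails at once if the carton is pushed more than 15 mm or tipped (distance of carton from where it was at the start of the episode above 0.015 m or angle between carton's own z axis and vertical above 0.2 rad).
It fails at once if the jar or the tin is pushed more than 20 mm or tipped (distance of any of mustard_jar, bean_tin from where it was at the start of the episode above 0.02 m or angle between any of mustard_jar, bean_tin's own z axis and vertical above 0.2 rad).
It also fails if it takes over 56 s, if anything falls off the work surface, if the arm or the gripper's body presses on something with over 40 N, if the wrist force passes 120 N, or if a joint passes its speed limit or range.

## Working session

There is one attempt and no reset: what is moved stays moved. The work goes in short steps, Python scripts to look and compute and a shell command to move; the robot and the scene stay as the last step left them, time stands still between calls to the robot, and variables do not carry over. Pictures are saved under pics/ and viewed, at most 10 in all, crops included, and the job is handed in when it is done.

```bash
ls; mkdir -p pics; python3 - <<'E'
from plant import bot
import cv2,numpy as np
s=bot.state();print(s['time'],s['tool_pos'],s['orientation'])
for n in("top","side"):
    c=bot.capture(n);cv2.imwrite(f"pics/{n}0.png",c["pixels"][:,:,::-1]);print(n,c["mtx"].tolist(),c["distortion"],np.round(c["R"],3).tolist(),c["t"])
E
```

```text
pics
plant.py
steer.py
0.0 [ 0.21075136 -0.64056821  0.25611327] [-3.09985484e+00 -4.96803536e-01  4.33693517e-04]
top [[518.2313378597988, 0.0, 311.27121640331336], [0.0, 518.2313378597988, 243.85505371686028], [0.0, 0.0, 1.0]] [0.01370468 0.         0.         0.         0.        ] [[0.01, -1.0, 0.009], [-0.983, -0.011, -0.185], [0.185, -0.007, -0.983]] [-0.01739516  0.55686688  0.92925404]
side [[447.97158517825545, 0.0, 321.81474019873355], [0.0, 447.97158517825545, 238.11875191208486], [0.0, 0.0, 1.0]] [-0.00344837  0.          0.          0.          0.        ] [[-0.958, -0.287, -0.019], [-0.128, 0.484, -0.866], [0.258, -0.827, -0.5]] [0.55300185 0.14431412 0.94727213]
```

View pics/top0.png

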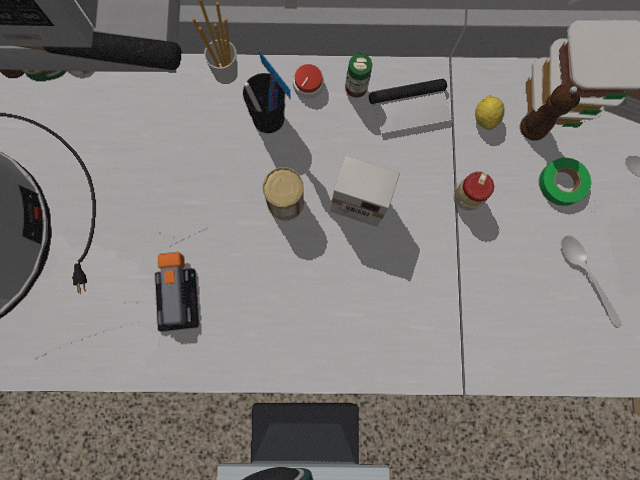

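View pics/side0.png

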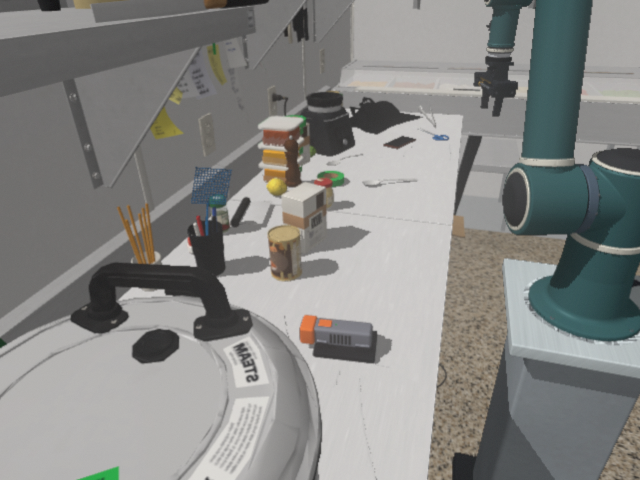

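The top view shows the scanner in its cradle at about (176,292) with the nose up (+x), the tin at (284,190), the carton at (365,190) with its label facing the robot at (358,211), and the jar at (475,190). The side view shows the scanner at (338,335) and the carton at (305,212).

```bash
cat > h.py <<'E'
import cv2,numpy as np
from scipy.spatial.transform import Rotation as Ro
def cam(c,s=None):
    """-> K,D,R_wc,origin"""
    if "R" in c: return c["mtx"],np.array(c["distortion"]),np.array(c["R"]).T,-np.array(c["R"]).T@np.array(c["t"])
    H=np.array(c["hand_eye"]);T=np.eye(4);T[:3,:3]=Ro.from_rotvec(s["orientation"]).as_matrix();T[:3,3]=s["tool_pos"];M=T@H
    return c["mtx"],np.array(c["distortion"]),M[:3,:3],M[:3,3]
def ray(cm,px):
    K,D,R,o=cm;u=cv2.undistortPoints(np.array(px,float).reshape(-1,1,2),np.array(K),D).reshape(-1,2)
    return o,np.c_[u,np.ones(len(u))]@R.T
def plane(cm,px,z):
    o,d=ray(cm,px);return o+d*((z-o[2])/d[:,2])[:,None]
def tri(cms,pxs):
    A=np.zeros((3,3));b=np.zeros(3);L=[]
    for cm,p in zip(cms,pxs):
        o,d=ray(cm,[p]);d=d[0]/np.linalg.norm(d[0]);P=np.eye(3)-np.outer(d,d);A+=P;b+=P@o;L.append((P,o))
    x=np.linalg.solve(A,b);return x,[float(np.linalg.norm(P@(x-o))) for P,o in L]
def orange(im):
    h=cv2.cvtColor(im,cv2.COLOR_RGB2HSV);return cv2.inRange(h,(5,160,120),(16,255,255))
def blobs(m,amin=20):
    n,l,s,c=cv2.connectedComponentsWithStats(m);return [(l==i,s[i],c[i]) for i in range(1,n) if s[i,4]>amin]
E
python3 - <<'E'
from plant import bot
from h import *
c=bot.capture("top");cm=cam(c);im=c["pixels"]
for m,s,ce in blobs(orange(im)): print(s,ce,plane(cm,[ce],.052)[0])
for p,z,n in [((365,175),.15,'carton'),((284,180),.11,'tin'),((478,184),.086,'jar'),((177,292),.05,'scanner')]: print(n,plane(cm,[p],z)[0])
a=cv2.resize(im[240:345,130:230],None,fx=4,fy=4,interpolation=2);b=cv2.resize(im[145:250,320:420],None,fx=4,fy=4,interpolation=2)
cv2.imwrite("pics/z1.png",np.hstack([a,b])[:,:,::-1])
E
```

```text
[158 253  22  15 277] [168.68231047 259.5234657 ] [0.52401871 0.25580071 0.052     ]
[165 271   9  12 108] [169.  276.5] [0.49201624 0.25325923 0.052     ]
carton [ 0.66194221 -0.10333122  0.15      ]
tin [0.66380119 0.03977879 0.11      ]
jar [ 0.66806055 -0.32173721  0.086     ]
scanner [0.46346327 0.23722119 0.05      ]
```

View pics/z1.png

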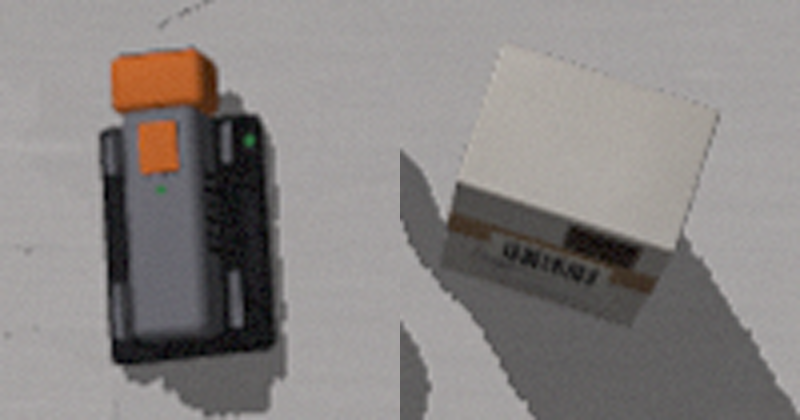

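The crops show the scanner body axis with a yaw of about +0.05 rad and the nose forward. The carton top corners are at zoom (500,47), (718,115), (675,250) and (455,183), so its yaw is about -0.3 rad. Next I move the wrist towards the carton.

```bash
R='0.085 0.0256 -0.02975 0 0'
python3 steer.py '0.085 0.0256 -0.02975 0 0;0.085 0.0256 -0.02975 0 0;0.085 0.0256 -0.02975 0 0;0.085 0.0256 -0.02975 0 0;0.085 0.0256 -0.02975 0 0'
python3 steer.py '0.085 0.0256 -0.02975 0 0;0.085 0.0256 -0.02975 0 0;0.085 0.0256 -0.02975 0 0;0.085 0.0256 -0.02975 0 0;0.085 0.0256 -0.02975 0 0'
python3 steer.py '0.085 0.0256 -0.02975 0 0;0.085 0.0256 -0.02975 0 0;0.085 0.0256 -0.02975 0 0;0.085 0.0256 -0.02975 0 0;0.085 0.0256 -0.02975 0 0'
python3 steer.py '0.085 0.0256 -0.02975 0 0;0.085 0 0 0 0.125;0.085 0 0 0 0.125;0.085 0 0 0 0'
python3 - <<'E'
from plant import bot
from h import *
s=bot.state();c=bot.capture("wrist");print(s["tool_pos"],s["orientation"],np.round(s["joint_positions"],3),np.round(c["hand_eye"],3).tolist());cv2.imwrite("pics/w1.png",c["pixels"][:,:,::-1])
E
```

```text
time: 0.57
tool_pos: [0.2862, -0.458, 0.2569]
orientation: [-3.101, -0.496, 0.0]
force: [0.6, 0.5, 0.8]
width: 0.0849
finger_force: 0.0
time: 0.98
tool_pos: [0.3612, -0.2767, 0.2572]
orientation: [-3.102, -0.496, -0.0]
force: [1.0, -0.0, -0.3]
width: 0.0848
finger_force: 0.0
time: 1.4
tool_pos: [0.4363, -0.0953, 0.2574]
orientation: [3.102, 0.497, 0.0]
force: [0.6, -1.4, -0.5]
width: 0.0847
finger_force: 0.0
time: 1.73
tool_pos: [0.4512, -0.0599, 0.2571]
orientation: [-3.14, -0.106, 0.001]
force: [-1.0, 0.7, 0.8]
width: 0.0854
finger_force: 0.0
[ 0.45124348 -0.05988639  0.2571113 ] [-3.13976137e+00 -1.05634521e-01  9.63561246e-04] [-0.187 -0.162  2.051 -0.     1.253  1.317] [[0.0, -0.959, -0.284, 0.073], [1.0, -0.0, 0.001, -0.001], [-0.001, -0.284, 0.959, -0.127], [0.0, 0.0, 0.0, 1.0]]
```

View pics/w1.png

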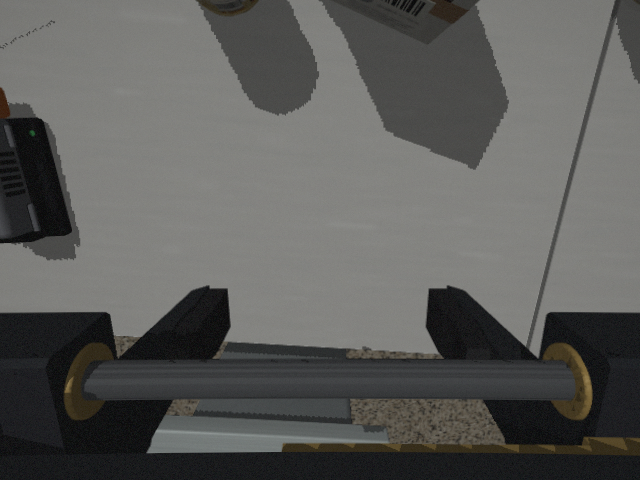

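The wrist view shows the scanner and cradle at far left (25,180), the carton label's foot at (405,5) and the carton's front bottom corner at about (430,45). The carton top face is brighter than the table, so I measure its corners from the top view and check the height with the side view.

```bash
python3 - <<'E'
from plant import bot
from h import *
c=bot.capture("top");cm=cam(c);im=c["pixels"]
g=cv2.GaussianBlur(cv2.cvtColor(im,cv2.COLOR_RGB2GRAY),(3,3),0)
r=g[145:250,320:420];print("gray top/table",r[30,45],r[5,5])
t=int((int(r[30,45])+int(r[5,5]))/2)
m=np.zeros_like(g);m[145:250,320:420]=(r>t)*255
m=cv2.morphologyEx(m,cv2.MORPH_OPEN,np.ones((3,3)))
b=max(blobs(m),key=lambda b:b[1][4])
k=max(cv2.findContours(b[0].astype(np.uint8),0,2)[0],key=cv2.contourArea)
q=cv2.approxPolyDP(cv2.convexHull(k),4,True)[:,0];print(q.tolist())
P=plane(cm,q,.15);print(np.round(P,4));print("sides",np.linalg.norm(P-np.roll(P,-1,0),axis=1))
P4=P
cs=bot.capture("side");z=cs["pixels"][165:265,255:355];cv2.imwrite("pics/z2.png",np.hstack([cv2.resize(z,None,fx=4,fy=4,interpolation=2),cv2.resize(cs["pixels"][300:370,290:390],(400,280),interpolation=2)[:280].copy() if 0 else cv2.copyMakeBorder(cv2.resize(cs["pixels"][300:370,290:390],(400,280),interpolation=2),0,120,0,0,0)])[:,:,::-1])
E
```

```text
gray top/table 187 178
[[345, 156], [384, 170], [373, 200], [335, 188]]
[[ 0.6963 -0.0685  0.15  ]
 [ 0.6715 -0.1367  0.15  ]
 [ 0.617  -0.1168  0.15  ]
 [ 0.6377 -0.051   0.15  ]]
sides [0.07257569 0.05799384 0.06897407 0.06114324]
```

View pics/z2.png

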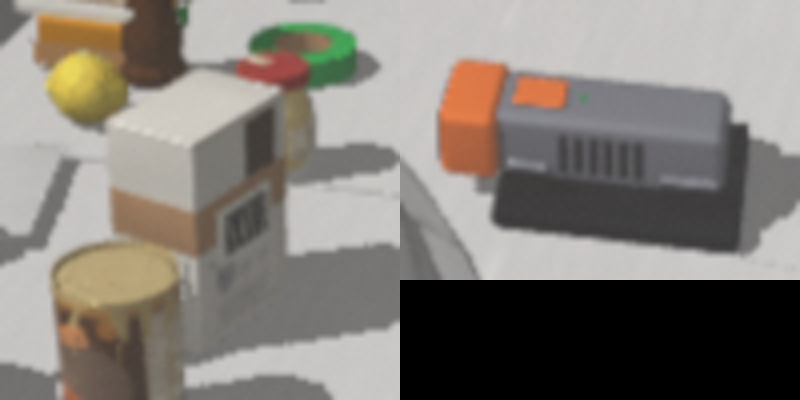

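The side crops show the carton top corners FL (190,147), BL (108,120), BR (197,70) and FR (285,92), with the label at (246,220). The scanner's orange button is at (540,92), and it is seated level in the cradle. I triangulate these.

```bash
python3 - <<'E'
from plant import bot
from h import *
c=bot.capture("top");ct=cam(c);d=bot.capture("side");cs=cam(d)
T=lambda x,y:(320+(x-400+.5)/4-.5,145+(y+.5)/4-.5)
S=lambda x,y:(255+(x+.5)/4-.5,165+(y+.5)/4-.5)
tp=dict(FL=(455,183),FR=(675,250),BR=(718,115),BL=(500,47),L=(550,262)); sp=dict(FL=(190,147),FR=(285,92),BR=(197,70),BL=(108,120),L=(246,220))
for k in tp: print(k,np.round(tri([ct,cs],[T(*tp[k]),S(*sp[k])])[0],4),np.round(tri([ct,cs],[T(*tp[k]),S(*sp[k])])[1],4),np.round(plane(ct,[T(*tp[k])],.075 if k=='L' else .15)[0],4))
P={k:plane(ct,[T(*tp[k])],.15)[0] for k in tp}
for a,b in("FL","FR"),("BL","BR"),("FL","BL"),("FR","BR"):
    v=P[b]-P[a];print(a,b,np.linalg.norm(v),np.arctan2(v[1],v[0]))
# scanner
bt=sorted(blobs(orange(c["pixels"])),key=lambda b:-b[1][4])[:2];bs=sorted([b for b in blobs(orange(d["pixels"])) if 280<b[2][0]<400 and 300<b[2][1]<370],key=lambda b:-b[1][4])[:2]
for a,b in zip(bt,bs): print("orange",a[2],b[2],tri([ct,cs],[a[2],b[2]]))
A=lambda x,y:(130+(x+.5)/4-.5,240+(y+.5)/4-.5)
for n,q,z in[("body rear L",(132,335),.05),("body rear R",(212,330),.05),("body front L",(122,112),.05),("body front R",(208,112),.05),("nose FL",(113,58),.052),("nose FR",(195,50),.052),("crad RL",(115,362),.014),("crad RR",(273,348),.014),("crad FR",(262,117),.014)]:
    print(n,np.round(plane(ct,[A(*q)],z)[0],4))
E
```

```text
FL [ 0.6362 -0.0479  0.1476] [0.002 0.002] [ 0.6334 -0.0482  0.15  ]
FR [ 0.6061 -0.1436  0.1466] [0.0006 0.0006] [ 0.6046 -0.1432  0.15  ]
BR [ 0.6699 -0.1632  0.1465] [0.003 0.003] [ 0.6656 -0.163   0.15  ]
BL [ 0.6971 -0.0675  0.15  ] [0.0014 0.0014] [ 0.6956 -0.0678  0.15  ]
L [ 0.6188 -0.0962  0.0762] [0.0012 0.0012] [ 0.6179 -0.0965  0.075 ]
FL FR 0.09926517167317087 -1.8654524280927576
BL BR 0.09980493175338369 -1.876102161214322
FL BL 0.06522878332384015 -0.3057378534425344
FR BR 0.06417421287661534 -0.3142436442050215
orange [168.85517241 259.69310345] [307.01449275 325.1352657 ] (array([0.52672721, 0.25833742, 0.04268542]), [0.0016043121335878796, 0.001604312133587689])
orange [169.  276.5] [324.96491228 322.61403509] (array([0.4930735 , 0.25333353, 0.05256666]), [0.0011325530043042869, 0.001132553004304405])
body rear L [0.4056 0.2601 0.05  ]
body rear R [0.4082 0.2237 0.05  ]
body front L [0.5088 0.2714 0.05  ]
body front R [0.5092 0.2312 0.05  ]
nose FL [0.5341 0.2766 0.052 ]
nose FR [0.5383 0.2385 0.052 ]
crad RL [0.394  0.2773 0.014 ]
crad RR [0.4012 0.2028 0.014 ]
crad FR [0.512  0.2137 0.014 ]
```

Carton yaw is about -0.305 and the label centre about (0.6185, -0.096, 0.075), with sizes and heights consistent with the text. The scanner origin is about (0.467, 0.248), yaw 0.095, with the button at 52.6 mm (52 expected). I move above it.

```bash
python3 steer.py '0.085 0.0046 -0.0383 0 0;0.085 0.0046 -0.0383 0 0;0.085 0.0046 -0.0383 0 0;0.085 0.0046 -0.0383 0 0'|sed -n 2p
python3 steer.py '0.085 0.0046 -0.0383 0 0;0.085 0.0046 -0.0383 0 0;0.085 0.0046 -0.0383 0 0;0.085 0.0046 -0.0383 0 -0.028;0.085 0 0 0 0'
python3 - <<'E'
from plant import bot
from h import *
s=bot.state();c=bot.capture("wrist");print(s["tool_pos"],s["orientation"]);cv2.imwrite("pics/w2.png",c["pixels"][:,:,::-1])
E
```

```text
tool_pos: [0.4593, 0.0936, 0.2576]
time: 2.73
tool_pos: [0.4675, 0.2522, 0.2576]
orientation: [-3.134, -0.159, -0.001]
force: [0.5, 0.4, -0.9]
width: 0.0848
finger_force: 0.0
[0.46748841 0.25222144 0.25759263] [-3.13413364e+00 -1.59457221e-01 -1.21980917e-03]
```

View pics/w2.png

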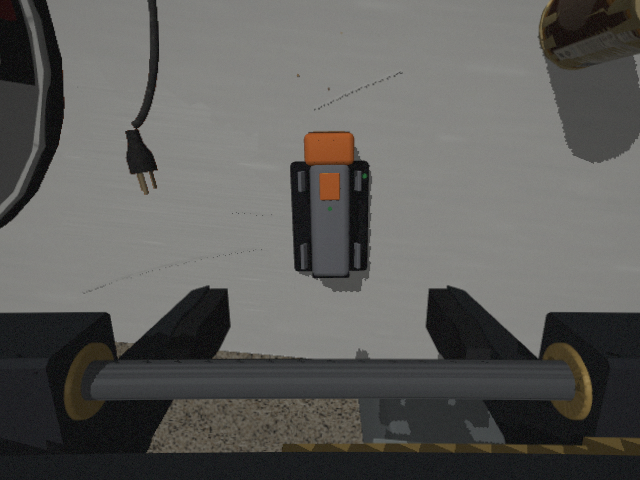

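The wrist view shows the scanner upright in the image: nose at (329,148), button (330,186), body x 311–350, rear edge at row 276. It is therefore aligned with the tool.

```bash
python3 - <<'E'
from plant import bot
from h import *
s=bot.state();c=bot.capture("wrist");cm=cam(c,s);ct=bot.capture("top");cs=bot.capture("side")
b=sorted(blobs(orange(c["pixels"])),key=lambda b:-b[1][4])[:2]
bt=[x for x in sorted(blobs(orange(ct["pixels"])),key=lambda b:-b[1][4]) if x[2][0]<220][:2]
print("button h",tri([cm,cam(ct)],[b[1][2],bt[1][2]]),np.round(plane(cm,[b[1][2]],.052),4))
m=b[0][0];R=b[0][1];print("nose bbox",R)
for n,q,z in[("nose F",(329.5,R[1]),.052),("rear top L",(313,274),.05),("rear top R",(348,274),.05),("frontL",(311,167),.05),("frontR",(350,167),.05),("nose L",(305,148),.052),("nose R",(354,148),.052),("cr L rear",(296,270),.014),("cr R rear",(368,270),.014),("cr L front",(291.5,163),.014),("cr R front",(369,163),.014)]:
    print(n,np.round(plane(cm,[q],z)[0],4))
E
```

```text
Traceback (most recent call last):
IndexError: list index out of range
```

```bash
python3 - <<'E'
from plant import bot
from h import *
s=bot.state();c=bot.capture("wrist");cm=cam(c,s);ct=bot.capture("top")
b=sorted(blobs(orange(c["pixels"])),key=lambda b:-b[1][4])[:2];print([x[1] for x in b])
if len(b)>1: print("button h",tri([cm,cam(ct)],[b[1][2],(169,276.5)]),np.round(plane(cm,[b[1][2]],.052),4))
for n,q,z in[("nose F",(329.5,b[0][1][1]),.052),("rear top L",(313,274),.05),("rear top R",(348,274),.05),("frontL",(311,167),.05),("frontR",(350,167),.05),("nose L",(305,148),.052),("nose R",(354,148),.052),("cr L rear",(296,270),.014),("cr R rear",(368,270),.014),("cr L front",(291.5,163),.014),("cr R front",(369,163),.014)]:
    print(n,np.round(plane(cm,[q],z)[0],4))
E
```

```text
[array([ 296,  131,   48,   30, 1339], dtype=int32), array([311, 172,  20,  26, 501], dtype=int32)]
button h (array([0.49244484, 0.25506743, 0.04627338]), [0.00037753967863591556, 0.00037753967863595866]) [[0.493  0.2553 0.052 ]]
nose F [0.5388 0.2521 0.052 ]
rear top L [0.4066 0.2551 0.05  ]
rear top R [0.4098 0.2217 0.05  ]
frontL [0.5071 0.2653 0.05  ]
frontR [0.5103 0.2312 0.05  ]
nose L [0.5228 0.2718 0.052 ]
nose R [0.5269 0.2297 0.052 ]
cr L rear [0.395  0.2734 0.014 ]
cr R rear [0.4023 0.1976 0.014 ]
cr L front [0.5055 0.2857 0.014 ]
cr R front [0.5127 0.2107 0.014 ]
```

The arm was still settling between those two pictures, so I measure again now that it's at rest.

```bash
python3 steer.py '0.085 0 0 0 0;0.085 0 0 0 0;0.085 0 0 0 0' | sed -n 2,3p; python3 - <<'E'
from plant import bot
from h import *
for i in range(2):
    s=bot.state();c=bot.capture("wrist");cm=cam(c,s);print(s["tool_pos"],s["orientation"],np.abs(s["joint_velocities"]).max())
im=c["pixels"]
b=sorted(blobs(orange(im)),key=lambda b:-b[1][4])[:2];print([(x[1],x[2]) for x in b])
B=b[1][2];N=b[0][2];print(plane(cm,[B,N],.052))
x0,y0,w,h,_=b[0][1]
print("nose mid-front",plane(cm,[(x0+w/2-.5,y0)],.052), "nose L/R mid",plane(cm,[(x0,y0+h/2),(x0+w-1,y0+h/2)],.052))
# body: gray-lighter than cradle; profile rows
g=cv2.cvtColor(im,cv2.COLOR_RGB2GRAY)
for r in (y0+80,y0+120): print(r,g[r,int(N[0])-50:int(N[0])+55].tolist())
print(g[y0+110:y0+165,int(N[0])].tolist())
E
```

```text
tool_pos: [0.4674, 0.2463, 0.2576]
orientation: [-3.138, -0.148, -0.0]
[0.46739365 0.2462935  0.25755942] [-3.13800871e+00 -1.48231956e-01 -3.95786404e-04] 0.005347578426739831
[0.46736925 0.24648077 0.25754161] [-3.13799569e+00 -1.48654795e-01 -3.36301021e-04] 0.007138767440739234
[(array([ 297,  132,   48,   30, 1339], dtype=int32), array([320.18820015, 146.06497386])), (array([312, 172,  20,  27, 517], dtype=int32), array([321.67504836, 184.81237911]))]
[[0.49293539 0.2552631  0.052     ]
 [0.52600679 0.25954027 0.052     ]]
nose mid-front [[0.53758895 0.26030557 0.052     ]] nose L/R mid [[0.52332176 0.27938871 0.052     ]
 [0.52717215 0.23900929 0.052     ]]
212 [138, 137, 138, 137, 138, 140, 135, 136, 137, 137, 137, 133, 135, 136, 137, 88, 36, 20, 12, 28, 25, 17, 20, 20, 23, 27, 24, 28, 28, 24, 25, 24, 24, 35, 62, 76, 80, 84, 82, 85, 87, 85, 86, 87, 84, 85, 85, 83, 86, 84, 84, 81, 81, 83, 85, 80, 84, 83, 84, 84, 84, 82, 80, 83, 82, 84, 79, 78, 73, 70, 63, 53, 32, 23, 21, 10, 15, 17, 14, 18, 15, 19, 11, 24, 28, 23, 26, 24, 17, 15, 22, 25, 73, 84, 83, 127, 135, 132, 135, 137, 135, 135, 136, 135, 134]
252 [134, 137, 135, 135, 136, 136, 135, 136, 135, 138, 135, 135, 135, 135, 136, 136, 134, 109, 45, 16, 18, 20, 25, 26, 58, 78, 81, 64, 52, 49, 51, 30, 21, 21, 11, 45, 67, 73, 79, 78, 84, 84, 82, 83, 81, 82, 83, 82, 81, 84, 83, 82, 82, 82, 81, 83, 82, 84, 82, 80, 82, 77, 82, 83, 79, 82, 82, 80, 75, 70, 65, 60, 47, 23, 17, 20, 10, 21, 39, 66, 68, 84, 74, 69, 40, 16, 15, 12, 16, 22, 27, 29, 75, 77, 128, 136, 135, 136, 133, 136, 136, 135, 135, 135, 136]
[82, 83, 81, 82, 83, 83, 82, 81, 83, 81, 83, 83, 81, 83, 80, 81, 82, 83, 83, 81, 82, 82, 82, 84, 84, 83, 82, 83, 82, 80, 78, 70, 57, 32, 19, 59, 76, 79, 76, 76, 80, 78, 77, 79, 130, 135, 136, 133, 136, 135, 135, 133, 134, 135, 136]
```

Now settled. The scanner and cradle share a yaw of about 0.11 and the origin is at about (0.467, 0.251), with wrist and top views agreeing to 2 mm. Target TCP is (0.467, 0.251, 0.040); I descend.

```bash
python3 steer.py '0.085 0 -0.0046 0.038 -0.0155;0.085 0 0 0.04 0;0.085 0 0 0.04 0;0.085 0 0 0.04 0;0.085 0 0 0 0' 15
python3 steer.py '0.085 0 0 0.03 0;0.085 0 0 0.02 0;0.085 0 0 0 0;0.085 0 0 0 0;0.085 0 0 0 0'
```

```text
time: 3.8
tool_pos: [0.4606, 0.2487, 0.0913]
orientation: [3.131, 0.174, -0.022]
force: [-1.2, -0.6, -0.4]
width: 0.0849
finger_force: 0.0
time: 4.22
tool_pos: [0.4684, 0.2525, 0.0518]
orientation: [-3.135, -0.175, -0.005]
force: [0.1, -0.3, 0.0]
width: 0.0851
finger_force: 0.0
```

```bash
python3 steer.py '0.085 -0.001 0.001 0.01 0;0.085 0 0 0 0;0.085 0 0 0 0;0.085 0 0 0 0;0.085 0 0 0 0'
python3 - <<'E'
from plant import bot
from h import *
s=bot.state();c=bot.capture("wrist");print(s["tool_pos"],s["orientation"]);cv2.imwrite("pics/w3.png",c["pixels"][:,:,::-1])
E
```

```text
time: 4.63
tool_pos: [0.4661, 0.2507, 0.0398]
orientation: [-3.136, -0.175, -0.001]
force: [0.7, -0.1, 0.4]
width: 0.0852
finger_force: 0.0
[0.46612738 0.25073633 0.0398381 ] [-3.13647110e+00 -1.74739454e-01 -9.65338159e-04]
```

View pics/w3.png

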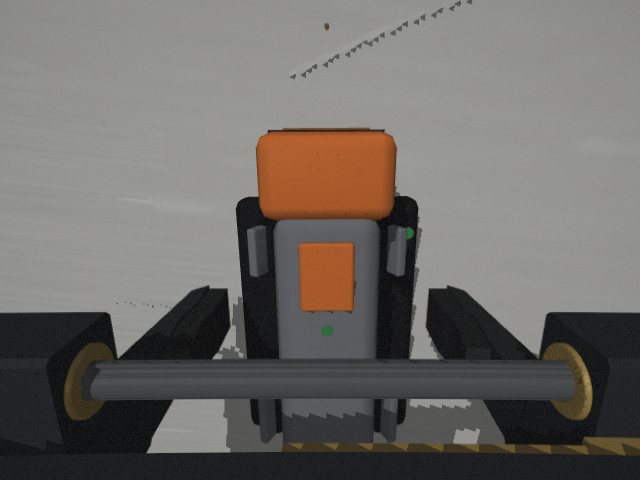

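The view shows the scanner centred between the fingers (body axis at col 327, finger mid at 328), aligned, and in the gap between the cheeks. I close the gripper.

```bash
python3 steer.py '0.03 0 0 0 0;0.03 0 0 0 0;0.03 0 0 0 0;0.03 0 0 0 0;0.03 0 0 0 0' 25
python3 steer.py '0.03 0 0 0 0;0.03 0 0 0 0;0.03 0 0 0 0'; python3 -c "
from plant import bot
from h import *
s=bot.state();c=bot.capture('wrist');cm=cam(c,s);print(s['tool_pos'],s['orientation'])
b=sorted(blobs(orange(c['pixels'])),key=lambda b:-b[1][4])[:2];print([(x[1],x[2]) for x in b],plane(cm,[x[2] for x in b],.052))"
```

```text
time: 5.1
tool_pos: [0.4659, 0.2506, 0.0394]
orientation: [3.137, 0.175, -0.0]
force: [-0.7, 0.3, -0.4]
width: 0.0536
finger_force: 0.0
time: 5.35
tool_pos: [0.4659, 0.2506, 0.0394]
orientation: [-3.137, -0.175, -0.0]
force: [0.2, -0.7, 0.2]
width: 0.0358
finger_force: 25.0
[0.46593035 0.25064031 0.03939358] [-3.13671310e+00 -1.74703047e-01 -3.53039667e-05]
[(array([  257,   131,   139,    85, 11209], dtype=int32), array([326.10143635, 172.17013114])), (array([ 300,  242,   55,   69, 3704], dtype=int32), array([327.0836933 , 275.71355292]))] [[0.52624213 0.25913838 0.052     ]
 [0.49280139 0.25511039 0.052     ]]
```

Gripped (width 35.8 mm, 25 N). The grasp pose to come back to is (0.4659, 0.2506, 0.0394), yaw 0.111. I lift, then carry to the aim TCP of about (0.452, -0.0435, 0.080), yaw -0.305.

```bash
python3 steer.py '0.03 0 0 -0.01 0;0.03 0 0 -0.02 0;0.03 0 0 -0.025 0;0.03 0 0 -0.025 0;0.03 0 0 0 0'
python3 steer.py '0.03 -0.00465 0.0291 0 0;0.03 -0.00465 0.0291 0 0;0.03 -0.00465 0.0291 0 0;0.03 -0.00465 0.0291 0 0;0.03 -0.00465 0.0291 0 0'|sed -n 2,6p
python3 steer.py '0.03 -0.00465 0.0291 0 0;0.03 -0.00465 0.0291 0 0;0.03 -0.00465 0.0291 0 0;0.03 -0.00465 0.0291 0 0;0.03 -0.00465 0.0291 0 0'|sed -n 2,6p
python3 steer.py '0.03 0 0 0.01 0.104;0.03 0 0 0.01 0.104;0.03 0 0 0.01 0.104;0.03 0 0 0.01 0.1043;0.03 0 0 0 0'
python3 steer.py '0.03 0 0 0 0;0.03 0 0 0 0;0.03 0 0 0 0;0.03 0 0 0 0'
```

```text
time: 5.82
tool_pos: [0.4693, 0.2523, 0.1251]
orientation: [-3.133, -0.175, -0.014]
force: [1.6, 0.4, -1.9]
width: 0.0358
finger_force: 25.0
tool_pos: [0.458, 0.1022, 0.1187]
orientation: [3.137, 0.176, -0.002]
force: [0.6, -0.5, -1.3]
width: 0.0357
finger_force: 25.0
tool_pos: [0.4511, -0.045, 0.1188]
orientation: [-3.137, -0.175, 0.001]
force: [0.5, 0.1, -1.6]
width: 0.0356
finger_force: 25.0
time: 7.07
tool_pos: [0.4496, -0.0436, 0.0769]
orientation: [-3.104, 0.482, 0.008]
force: [-0.6, 0.0, -1.6]
width: 0.0358
finger_force: 25.0
time: 7.4
tool_pos: [0.4526, -0.0437, 0.0801]
orientation: [3.105, -0.475, 0.002]
force: [0.3, 0.3, -1.1]
width: 0.0361
finger_force: 25.0
```

```bash
python3 - <<'E'
from plant import bot
from h import *
s=bot.state();c=bot.capture("wrist");cm=cam(c,s);print(s["tool_pos"],s["orientation"])
b=sorted(blobs(orange(c["pixels"])),key=lambda b:-b[1][4])[:2]
P=plane(cm,[x[2] for x in b],.093);v=P[0]-P[1];print([x[2] for x in b],P,"yaw",np.arctan2(v[1],v[0]))
d=bot.capture("side");cs=cam(d);c2=bot.capture("top")
for n,e in("top",c2),("side",d):
    print(n,[(x[1],x[2]) for x in blobs(orange(e["pixels"])) if n=="top" or 280<x[2][0]<450])
cv2.imwrite("pics/c4.png",np.hstack([c["pixels"][::2,::2],d["pixels"][140:380,230:550]])[:,:,::-1])
E
```

```text
[ 0.45257472 -0.04370821  0.08005858] [ 3.10546146e+00 -4.74963294e-01  1.99757116e-03]
[array([325.41721738, 172.95462155]), array([326.90384615, 275.73970748])] [[ 0.51051742 -0.05996036  0.093     ]
 [ 0.47855724 -0.05040811  0.093     ]] yaw -0.290428507821137
top []
side [(array([347, 232,   8,  10,  60], dtype=int32), array([350.26666667, 236.5       ]))]
```

View pics/c4.png

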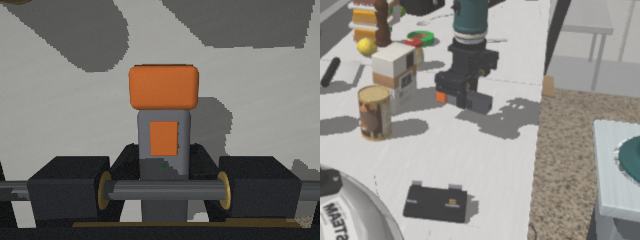

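The crops show the scanner level in the hand with its nose toward the carton, the cradle empty and the carton untouched. The computed focus is (0.619, -0.095, 0.075), within about 2 mm of the label centre. I hold for over 2 s.

```bash
python3 steer.py '0.03 0 0 0 0;0.03 0 0 0 0;0.03 0 0 0 0;0.03 0 0 0 0;0.03 0 0 0 0'|sed -n 2p
python3 steer.py '0.03 0 0 0 0;0.03 0 0 0 0;0.03 0 0 0 0;0.03 0 0 0 0;0.03 0 0 0 0'|sed -n 2p
python3 steer.py '0.03 0 0 0 0;0.03 0 0 0 0;0.03 0 0 0 0;0.03 0 0 0 0;0.03 0 0 0 0'|sed -n 2p
python3 steer.py '0.03 0 0 0 0;0.03 0 0 0 0;0.03 0 0 0 0;0.03 0 0 0 0;0.03 0 0 0 0'|sed -n 2p
python3 steer.py '0.03 0 0 0 0;0.03 0 0 0 0;0.03 0 0 0 0;0.03 0 0 0 0;0.03 0 0 0 0'|sed -n 2p
python3 steer.py '0.03 0 0 0 0;0.03 0 0 0 0;0.03 0 0 0 0;0.03 0 0 0 0;0.03 0 0 0 0'
```

```text
tool_pos: [0.452, -0.0437, 0.0794]
tool_pos: [0.452, -0.0438, 0.0794]
tool_pos: [0.452, -0.0437, 0.0794]
tool_pos: [0.452, -0.0438, 0.0794]
tool_pos: [0.452, -0.0437, 0.0794]
time: 10.05
tool_pos: [0.452, -0.0437, 0.0794]
orientation: [3.105, -0.477, 0.0]
force: [-1.0, 0.3, -1.4]
width: 0.0358
finger_force: 25.0
```

Held. Now I reverse the move: up and turn back, translate, then settle above the cradle.

```bash
python3 steer.py '0.03 0 0 -0.01 -0.104;0.03 0 0 -0.01 -0.104;0.03 0 0 -0.01 -0.104;0.03 0 0 -0.01 -0.1043;0.03 0 0 0 0'|sed -n 2,3p
python3 steer.py '0.03 0.00465 -0.0291 0 0;0.03 0.00465 -0.0291 0 0;0.03 0.00465 -0.0291 0 0;0.03 0.00465 -0.0291 0 0;0.03 0.00465 -0.0291 0 0'|sed -n 2,3p
python3 steer.py '0.03 0.00465 -0.0291 0 0;0.03 0.00465 -0.0291 0 0;0.03 0.00465 -0.0291 0 0;0.03 0.00465 -0.0291 0 0;0.03 0.00465 -0.0291 0 0'|sed -n 2,3p
python3 steer.py '0.03 0 0 0 0;0.03 0 0 0 0;0.03 0 0 0 0;0.03 0 0 0 0;0.03 0 0 0 0'
python3 -c "
from plant import bot
from h import *
s=bot.state();c=bot.capture('wrist');b=sorted(blobs(orange(c['pixels'])),key=lambda b:-b[1][4])[:2];print(s['tool_pos'],s['orientation'],[x[2] for x in b])"
```

```text
tool_pos: [0.4536, -0.044, 0.1214]
orientation: [3.136, 0.179, 0.006]
tool_pos: [0.4586, 0.1046, 0.1189]
orientation: [3.137, 0.169, -0.0]
tool_pos: [0.4654, 0.252, 0.1187]
orientation: [3.137, 0.17, -0.001]
time: 11.72
tool_pos: [0.4657, 0.2495, 0.119]
orientation: [3.136, 0.172, -0.001]
force: [-0.7, -0.5, -1.0]
width: 0.0356
finger_force: 25.0
[0.46566254 0.24945061 0.11904081] [ 3.13640268e+00  1.71579119e-01 -1.08427222e-03] [array([325.98153846, 171.74081448]), array([326.99052004, 275.72589382])]
```

The grip is unchanged in the wrist image. I trim y by 1 mm and lower it.

```bash
python3 steer.py '0.03 0 -0.001 0.025 -0.002;0.03 0 0 0.02 0;0.03 0 0 0.012 0;0.03 0 0 0 0;0.03 0 0 0 0'
python3 steer.py '0.03 0 0 0.008 0;0.03 0 0 0.008 0;0.03 0 0 0.0065 0;0.03 0 0 0 0;0.03 0 0 0 0'
python3 steer.py '0.03 0 0 0 0;0.03 0 0 0 0;0.03 0 0 0 0'
```

```text
time: 12.18
tool_pos: [0.4652, 0.2509, 0.0618]
orientation: [3.136, 0.176, -0.003]
force: [-0.3, 0.1, -1.5]
width: 0.036
finger_force: 25.0
time: 12.6
tool_pos: [0.4656, 0.2516, 0.0397]
orientation: [3.136, 0.178, -0.001]
force: [-0.7, -0.0, -0.7]
width: 0.0355
finger_force: 25.0
time: 12.85
tool_pos: [0.4657, 0.2516, 0.04]
orientation: [3.137, 0.178, -0.0]
force: [1.0, -0.8, -1.4]
width: 0.0356
finger_force: 25.0
```

```bash
python3 steer.py '0.03 0 0.0005 0.001 0;0.03 0 0 0.0005 0;0.03 0 0 0 0;0.03 0 0 0 0;0.03 0 0 0 0'
python3 -c "
from plant import bot
from h import *
s=bot.state();c=bot.capture('wrist');d=bot.capture('side')
cv2.imwrite('pics/c5.png',np.hstack([c['pixels'][:,160:480],cv2.resize(d['pixels'][290:370,280:400],(480,320))[:, :].repeat(1,0) if 0 else cv2.copyMakeBorder(cv2.resize(d['pixels'][290:370,280:400],(480,320)),0,160,0,0,0)])[:,:,::-1])"
```

```text
time: 13.27
tool_pos: [0.4661, 0.2513, 0.0392]
orientation: [-3.136, -0.178, -0.001]
force: [-2.2, -0.0, 4.8]
width: 0.0356
finger_force: 25.0
```

View pics/c5.png

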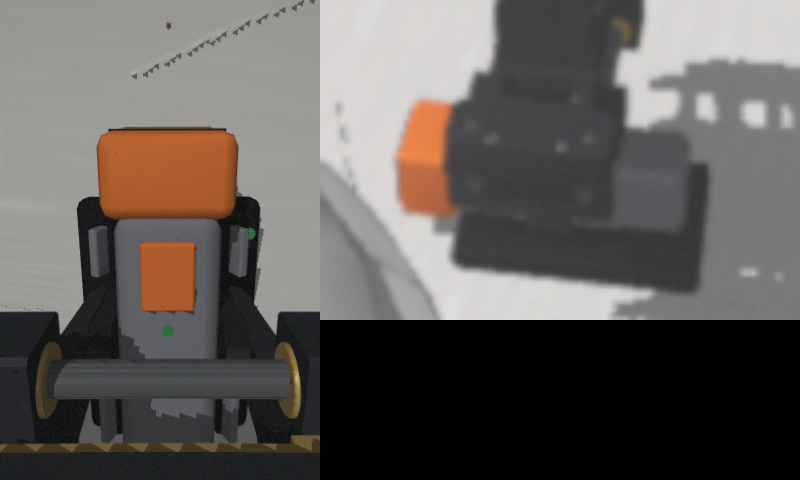

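The scanner sits between the cheeks as before (nose top at rows 131–218, the same as at the grasp), and the contact force of +4.8 N shows the floor is reached. I release, not too wide, and lift clear.

```bash
python3 steer.py '0.085 0 0 0 0;0.085 0 0 0 0;0.085 0 0 0 0;0.085 0 0 0 0;0.085 0 0 0 0'
python3 steer.py '0.085 0 0 0 0;0.085 0 0 0 0;0.085 0 0 0 0;0.085 0 0 0 0;0.085 0 0 -0.005 0'
python3 steer.py '0.085 0 0 -0.02 0;0.085 0 0 -0.03 0;0.085 0 0 -0.035 0;0.085 0 0 -0.035 0;0.085 0 0 -0.035 0'
python3 steer.py '0.085 0 0 -0.035 0;0.085 0 0 -0.025 0;0.085 0 0 0 0;0.085 0 0 0 0;0.085 0 0 0 0'
python3 - <<'E'
from plant import bot
from h import *
s=bot.state();c=bot.capture("wrist");cm=cam(c,s);b=sorted(blobs(orange(c["pixels"])),key=lambda b:-b[1][4])[:2]
P=plane(cm,[x[2] for x in b],.052);print(P,s["tool_pos"],s["width"])
d=bot.capture("side");print([x[2] for x in blobs(orange(d["pixels"])) if 280<x[2][0]<400 and 300<x[2][1]<370])
E
```

```text
time: 13.78
tool_pos: [0.4658, 0.2511, 0.0383]
orientation: [3.136, 0.178, -0.0]
force: [-0.4, -0.3, -0.1]
width: 0.0672
finger_force: 0.0
time: 14.2
tool_pos: [0.465, 0.2507, 0.0426]
orientation: [3.136, 0.178, -0.003]
force: [-0.4, 1.2, -1.1]
width: 0.085
finger_force: 0.0
time: 14.62
tool_pos: [0.4654, 0.2509, 0.2002]
orientation: [3.136, 0.178, -0.0]
force: [-0.1, 0.2, -0.3]
width: 0.0849
finger_force: 0.0
time: 15.03
tool_pos: [0.4653, 0.2509, 0.2577]
orientation: [3.136, 0.178, -0.001]
force: [-0.8, 0.6, -0.0]
width: 0.0851
finger_force: 0.0
[[0.52621265 0.2600079  0.052     ]
 [0.49299253 0.25553767 0.052     ]] [0.46526044 0.25085396 0.25773273] 0.08505962751159366
[array([306.81313131, 324.74242424]), array([324.67241379, 322.70689655])]
```

The scanner is back within about 0.5 mm of its initial wrist and side readings. I hand in.

```bash
python3 -c "
from plant import bot
print(bot.hand_in())"
```

```text
the job is handed in; nothing more can be done
None
```

The scanner was aimed at the barcode and held still for over 2 s. It was then laid back in its cradle nose forward and released, within about 0.5 mm of where it began by the camera readings, and the job is handed in (no verdict was returned).

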